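Take the cap off the gel refill unit

TASK

The hand-gel refill unit on the counter is due for filling: slide its clear guard all the way open and leave it open, then unscrew the filler cap. The cap may have a left-hand or a right-hand thread and nothing shows which, so try it one way and, if it stops dead, the other; give it about a quarter turn the way it goes and lift it out. Finish while holding the cap still and upright in the gripper, well clear above the filler it came from, and leave the goods standing round the unit where they are.

Things in the scene. Friction and masses are not known exactly. Their poses are not given: they have to be found in the camera images.
- unit: White countertop refill tank fixed to the counter, 150 (x) x 330 (y) mm, flat top 80 mm high, black foot, two low aluminium rails (90 mm high) along its y axis at x = +-69 mm. Origin: centre of its underside. Its y axis is the direction in which the guard slides open.
- filler (a point): Centre of the steel filler rim in the tank's top, 85 mm along the tank's -y from its middle, 82 mm above the counter; the cap's flange sits on it.
- guard (a joint): Travel of the clear guard hood along the tank's +y, in m: 0 shut over the cap, 0.165 fully open at its end stop. It starts shut or nearly shut, runs with about 2 N of friction and stays where it is left. The hood is 132 (x) x 120 (y) mm, top 144 mm above the counter; shut, it is centred over the cap.
- guard_grip (a point): Middle of the blue bar on top of the guard, to be pinched from above: 60 mm along the tank's x, 14 mm thick along the tank's y, standing from 148 to 178 mm above the counter; this point is 165 mm above the counter.
- cap: Black round filler cap, loose, about 0.12 kg. Origin on its axis at its flange's underside, z up. Flange 74 mm across, 8 mm thick; below it a steel plug, 29 mm in diameter, 31 mm deep, with two lugs along the cap's x axis (54 mm over them). Orange marks on top lie on its +x side. It starts locked, its x axis within 3 degrees of the tank's x axis; until unscrewed it lifts only about 2 mm.
- cap_knob (a point): Middle of the cap's ribbed round knob, 46 mm in diameter, 8 to 41 mm above the cap's origin; this point 28 mm above it. Grip from above, any yaw. Quick thread, left- or right-hand at random: the wrong way it stops dead after about 8 degrees (then light fingers slip on the knob); the right way it turns easily, is free to lift from 60 to 105 degrees, stops near 115.
- gel_bottle: Bystander: round patterned pump bottle, 60 mm in diameter, 141 mm tall, standing off the tank's -y end. Origin: centre of its underside.
- candle_jar: Bystander: clear glass candle jar, 76 mm in diameter, 90 mm tall, behind the tank. Origin: centre of its underside.
- soap_1: Bystander: cream soap bar in a kraft paper band, 53 x 78 x 28 mm, in front of the tank. Origin: centre of its underside.

How it is judged:
On the way, in this order (a step that is already met when the one before it is completed fails the run):
1. the guard is slid open (over 145 mm) with the cap still in place (value of joint guard above 0.145 m and distance between cap and filler below 0.008 m), for 0.2 s.
2. the cap is turned loose, at least 52 degrees, while still seated in the filler (angle between the x axis of cap and the x axis of unit, either way round above 0.91 rad and distance between cap and filler below 0.008 m), for 0.1 s.
At the end, for the whole second after the job is handed in: The guard is open (over 145 of 165 mm) and the gripper's fingers hold the cap still and upright (within 14 degrees), its flange over 50 mm above the filler rim and within 80 mm of the filler sideways, resting on nothing else (value of joint guard above 0.145 m and z of cap in the frame of filler above 0.05 m and horizontal distance between cap and filler below 0.08 m and angle between cap's own z axis and vertical below 0.25 rad and linear speed of cap below 0.03 m/s and contact force between the fingers and cap above 1 N and contact force between cap and unit below 0.2 N); the arm keeps its last pose, push and grip.
It fails at once if a bystander (pump bottle, candle jar, soap bar) is moved over 20 mm (distance of any of gel_bottle, candle_jar, soap_1 from where it was at the start of the episode above 0.02 m).
It also fails if it takes over 58 s, if anything falls off the work surface, if the arm or the gripper's body presses on something with over 40 N, if the wrist force passes 120 N, or if a joint passes its speed limit or range.

ROBOT

A 6-joint arm with a two-finger parallel gripper is mounted at the origin on a cart in front of the work surface, level with it; the furniture and walls round the work are solid. World frame = base frame: x ahead of the robot, y to its left, z up, the work surface at z = 0. Lengths are in m, angles in rad, forces in N, time in s.
With the tool pointing down it reaches from about 0.35 to 0.85 m from the base axis. Payload 8.1 kg.
Tool frame: the origin (TCP) lies at the centre of the arm's flange, where the gripper is bolted on; the fingertips stand 186 mm ahead of it and the grasp point (between the pads) lies 167 mm ahead of it (robot.grasp_offset is the distance from the TCP to the grasp point, in m); z points along the fingers, y is the line along which they close (so a half turn about z gives the same grasp; the last joint's range is limited). The gripper opens to 93 mm and grips with 3 to 60 N. Pads are 15 mm wide; open, the fingers measure 128 mm over their backs; the gripper's body (75 mm by 188 mm) begins 65 mm behind the grasp point.
Start: joints at [1.238, 0.13, 1.488, -0, 1.523, -0.085], TCP at [0.147, 0.582, 0.405] pointing down, gripper open.
Joint ranges: [-2.96, 2.96], [-0.89, 2.26], [0.02, 2.5], [-1.34, 4.48], [0, 2.73], [-2.66, 2.66]. Speed limits (rad/s): [2.39, 2.39, 2.79, 3.14, 3.14, 3.14].

INTERFACE

Orientations are given as a rotation vector (axis times angle).
In Python, from plant import robot gives the robot as it stands.
- The arm moves only by the tool drive_tool, never from a script. Its argument "moves" is one flat list of numbers, 7 for each row, row after row: the finger opening in mm, from 0 to 93, then the shift along the tool's x, y, z in mm, then the turn, a rotation vector about the tool's x, y, z in degrees. A call has 1 to 8 rows; each row shifts and turns the commanded pose from where the row before left it, along the tool's axes as they then stand; what a row does not reach is not made up. A row lasts 1/10 s, in which the tool goes at most 50 mm and 8.59 degrees, less where a joint would pass 70% of its speed; a pose out of reach is approached as far as the arm can. A call is refused whole if a number of a shift passes 50 or a number of a turn 8.59, either way. A call with a gripper value outside its range is refused whole. The fingers move at their own pace and stop on an object; "grip_force" is the grip in N (left out, the last holds). Time passes only in rows, so rows that do not move let the fingers close. It gives the time, the measured TCP pose, the force, the opening and the grip force at its end, in the units of the state.
- robot.read_state(): the state, without advancing time (a new reading comes with each control period).
- robot.read_camera(name): name is "side" or "top" or "wrist"; returns a dict with "color" (420x560x3 uint8, red, green, blue), "depth" (420x560 float32, m along the optical axis (not along the pixel's ray), 0 where there is no reading), "mtx" (3x3 intrinsics, pixels), "R" (3x3) and "t" (3): a world point X has camera coordinates R X + t. Camera axes: x right, y down, z forward; pixel columns grow to the right and rows downward; lengths in m; the calibration is good to about 2 mm. A picture is of the moment at which its call begins.
- robot.close_job(): hands the job in; it is judged then, once.
The state is a dict: "t": time; "q": joint angles; "dq": joint speeds; "joint_torque": joint torques, N m; "tool_pos": TCP position; "orientation": TCP orientation; "force": force on the tool from outside, world axes, zero at the start; "wrist_torque": the same for the moment, N m; "opening": finger opening in m; "gripper_force": force on a finger pad.
Only numpy, scipy, OpenCV 4.12 (cv2) and the standard library are available. Lean on these libraries where they do the work, as an engineer would, in place of code of your own. Each camera call takes 0.05 s, during which the arm holds its last target. There are 200 camera calls.

## Working session

There is one attempt and no reset: what is moved stays moved. The work goes in short steps, Python scripts to look and compute and a tool call to move; the robot and the scene stay as the last step left them, time stands still between calls to the robot, and variables do not carry over. Pictures are saved under pics/ and viewed, at most 10 in all, crops included, and the job is handed in when it is done.

Besides the shell and the picture viewer there is one more tool, called as name(argument=value, ...) on one line, values as JSON. drive_tool: Moves the arm, as the interface text tells. Its arguments: {"type":"object","properties":{"moves":{"type":"array","items":{"type":"number"}},"grip_force":{"type":"number"}},"required":["moves"]}

```bash
mkdir -p pics; ls; python3 - <<'E'
from plant import robot
import cv2,numpy as np
s=robot.read_state();print(s)
ims=[]
for n in("top","side"):
    c=robot.read_camera(n);np.savez(f"{n}0.npz",**c)
    print(n,c["mtx"].tolist(),c["R"].tolist(),c["t"].tolist())
    cv2.imwrite(f"pics/{n}0.png",c["color"][:,:,::-1])
E
```

```text
pics
{'t': 0.0, 'q': array([ 1.23758923e+00,  1.31170254e-01,  1.48928940e+00,  1.15620169e-06,
        1.52298874e+00, -8.53471803e-02]), 'dq': array([0.00107076, 0.00010521, 0.00065622, 0.00101321, 0.00096938,
       0.00305704]), 'joint_torque': array([-2.38148668e-04, -5.59848297e+01, -4.91762280e+01,  7.68213510e-02,
        3.56228475e-02, -1.07595902e-04]), 'tool_pos': array([0.14706986, 0.58145913, 0.40367614]), 'orientation': array([-3.88293724e-01, -3.11711324e+00,  2.85066096e-03]), 'force': array([ 0.20721866,  0.2543008 , -0.26504616]), 'wrist_torque': array([ 0.0760951 , -0.02019663, -0.01408041]), 'gripper_force': 0.0, 'opening': 0.09340348218583085}
top [[417.6023828549446, 0.0, 269.7239719382279], [0.0, 417.6023828549446, 209.6020846798967], [0.0, 0.0, 1.0]] [[-0.008825720964258297, -0.9997798459417828, -0.019035921256556], [-0.9937855366804609, 0.010882041421507544, -0.11077855505118873], [0.11096131638634116, 0.01793992260644802, -0.9936627926226705]] [0.0548040915536381, 0.5438367832715105, 1.0246209632210426]
side [[449.65651004095236, 0.0, 278.9005468980645], [0.0, 449.65651004095236, 214.71694137423563], [0.0, 0.0, 1.0]] [[0.9658222941372534, -0.2585526182260743, 0.01838041772904912], [-0.1664580940380542, -0.6730334014130418, -0.7206370400635883], [0.19869322856270366, 0.6929477499716938, -0.693068839822204]] [-0.5181938298686463, 0.18699602879885643, 0.930593307976141]
```

View pics/top0.png

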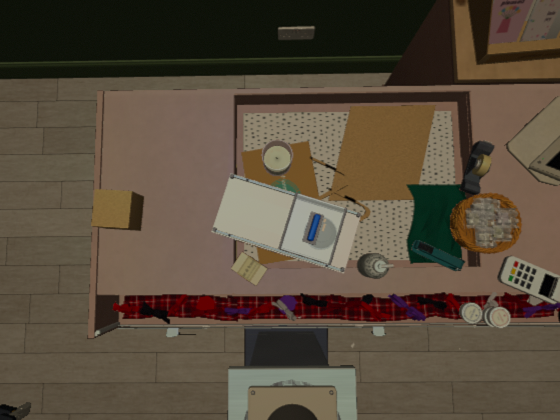

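View pics/side0.png

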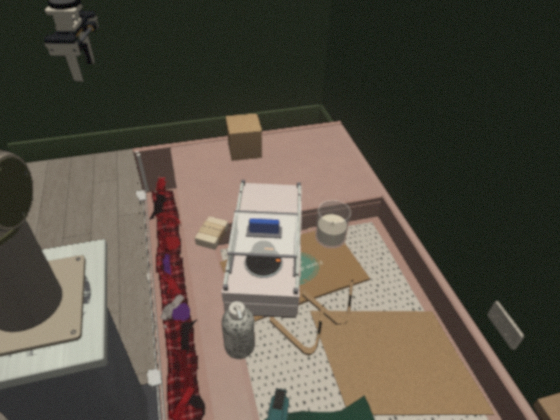

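Top view: the tank runs from (222,205) to (352,250), with the blue bar at (315,228) over the cap, the bottle at (375,265), jar at (277,157) and soap at (249,268). The side view shows the bar at (264,227) and the cap at (264,260). The guard opens to the image left in the top view, roughly world +y.

```bash
cat > h.py <<'E'
import numpy as np,cv2
def ray(c,uv,z):
    uv=np.atleast_2d(uv).astype(float)
    d=np.c_[uv,np.ones(len(uv))]@np.linalg.inv(c["mtx"]).T@c["R"]
    o=-c["R"].T@c["t"]
    return o+d*((z-o[2])/d[:,2])[:,None]
def cloud(c):
    v,u=np.nonzero(c["depth"]>0);z=c["depth"][v,u]
    p=(np.c_[u,v,np.ones(len(u))]@np.linalg.inv(c["mtx"]).T*z[:,None]-c["t"])@c["R"]
    return u,v,p
def biggest(m):
    k=max(cv2.findContours(m.astype(np.uint8),cv2.RETR_EXTERNAL,cv2.CHAIN_APPROX_NONE)[0],key=cv2.contourArea)
    return k
E
python3 - <<'E'
from h import *
for n in("top","side"):
    c=dict(np.load(f"{n}0.npz"));rgb=c["color"].astype(int)
    hsv=cv2.cvtColor(c["color"],cv2.COLOR_RGB2HSV)
    blue=(hsv[...,0]>100)&(hsv[...,0]<125)&(hsv[...,1]>120)&(hsv[...,2]>50)
    k=biggest(blue);m=np.zeros(blue.shape,np.uint8);cv2.drawContours(m,[k],-1,1,-1)
    u,v,p=cloud(c);q=p[m[v,u]>0]
    print(n,"blue px",cv2.minAreaRect(k),"z pct",np.percentile(q[:,2],[5,50,95]))
    t=q[q[:,2]>.168]
    r=cv2.minAreaRect((t[:,:2]*1000).astype(np.float32));print(" bar top",r,len(t))
    # tank top by height
    sel=(abs(p[:,2]-.08)<.008)&(p[:,0]>.25)&(p[:,0]<.75)&(abs(p[:,1])<.4)
    m=np.zeros(blue.shape,np.uint8);m[v[sel],u[sel]]=1
    m=cv2.morphologyEx(m,cv2.MORPH_CLOSE,np.ones((5,5)))
    k=biggest(m);r=cv2.minAreaRect((ray(c,k[:,0],.08)[:,:2]*1000).astype(np.float32));print(" tank",r)
    w=(hsv[...,1]<70)&(hsv[...,2]>120); 
    # orange marks
    o=(hsv[...,0]>5)&(hsv[...,0]<20)&(hsv[...,1]>150)&(hsv[...,2]>120)
    print(" floor z", np.median(p[(p[:,0]>.4)&(p[:,0]<.7)&(abs(p[:,1])<.3)][:,2]))
    for nm,zz,(a,b) in(("bottle",.14,(375,262)),("jar",.09,(277,157)),("soap",.028,(249,268))):
        if n=="top":print(" ",nm,ray(c,(a,b),zz)[0].round(3))
E
```

```text
top blue px ((313.5963439941406, 227.17892456054688), (6.034305572509766, 27.202266693115234), 16.699243545532227) z pct [0.17561084 0.17805106 0.1805566 ]
 bar top ((488.986083984375, -47.82020568847656), (12.961299896240234, 58.772254943847656), 72.26728057861328) 163
 tank ((508.4222412109375, 10.334075927734375), (330.1673889160156, 150.16310119628906), 72.1113052368164)
 floor z 0.0012816913719200745
  bottle [ 0.412 -0.185  0.14 ]
  jar [0.665 0.03  0.09 ]
  soap [0.398 0.103 0.028]
side blue px ((264.0, 222.0), (4.0, 26.0), 90.0) z pct [0.17500636 0.17744987 0.17971947]
 bar top ((489.1449279785156, -52.6440315246582), (10.244214057922363, 50.56782150268555), 74.2308349609375) 105
 tank ((506.3580322265625, 6.5424041748046875), (338.0355529785156, 150.09608459472656), 72.23278045654297)
 floor z -0.05228778812899972
```

drive_tool(moves=[60,0,0,0,0,0,3.6,60,-15,-15,0,0,0,0,60,-34,-32,0,0,0,0,60,-34,-32,0,0,0,0,60,-34,-32,0,0,0,0,60,-34,-32,0,0,0,0,60,-34,-32,0,0,0,0,60,-34,-32,0,0,0,0])

```text
t: 0.9
tool_pos: [0.2927, 0.3159, 0.4044]
orientation: [-0.485, -3.104, 0.0]
force: [0.8, 1.3, 1.1]
opening: 0.0597
gripper_force: 0.0
```

drive_tool(moves=[60,-34,-32,0,0,0,0,60,-34,-32,0,0,0,0,60,-34,-32,0,0,0,0,60,-34,-32,0,0,0,0,60,-34,-32,0,0,0,0,60,-34,-32,0,0,0,0,60,-34,-32,0,0,0,0,60,0,0,0,0,0,0])

```text
t: 1.7
tool_pos: [0.4519, 0.0273, 0.4043]
orientation: [0.495, 3.102, -0.003]
force: [-0.8, 0.4, -0.1]
opening: 0.0603
gripper_force: 0.0
```

drive_tool(moves=[60,0,0,0,0,0,0,60,0,0,0,0,0,0])

```text
t: 1.9
tool_pos: [0.4502, 0.0322, 0.4044]
orientation: [-0.485, -3.103, -0.0]
force: [-0.4, -0.5, 0.6]
opening: 0.0604
gripper_force: 0.0
```

```bash
cat >> h.py <<'E'
def rel(s,tgt,yaxis_deg):
    """shift (mm) in tool axes & turn (deg) to put grasp point at tgt, pointing down, tool y along yaxis"""
    from scipy.spatial.transform import Rotation as Ro
    R=Ro.from_rotvec(s["orientation"]);a=np.radians(yaxis_deg)
    y=np.array([np.cos(a),np.sin(a),0]);z=np.array([0,0,-1.]);T=np.c_[np.cross(y,z),y,z]
    tcp=np.array(tgt)+[0,0,.167]
    dr=(R.inv()*Ro.from_matrix(T)).as_rotvec(degrees=True)
    return (R.inv().apply(tcp-s["tool_pos"])*1000).round(1),dr.round(2)
E
python3 - <<'E'
from h import *
from plant import robot
s=robot.read_state();print(s["t"],s["tool_pos"],s["q"].round(3))
print(rel(s,(.489,-.049,.168),72.1))
E
```

```text
1.9 [0.45016597 0.03222708 0.40441174] [-0.042 -0.283  1.881  0.     1.544 -1.303]
(array([-61.8, -65.5,  69.3]), array([ 0.01, -0.05,  0.12]))
```

drive_tool(moves=[60,-30,-32,0,0,0,0,60,-31.8,-33.5,0,0,0,0,60,0,0,0,0,0,0,60,0,0,30,0,0,0,60,0,0,30,0,0,0,60,0,0,8,0,0,0,60,0,0,0,0,0,0])

```text
t: 2.6
tool_pos: [0.4886, -0.0482, 0.3355]
orientation: [-0.483, -3.101, -0.001]
force: [-0.1, 0.3, 0.2]
opening: 0.0601
gripper_force: 0.0
```

```bash
python3 - <<'E'
from h import *
from plant import robot
s=robot.read_state();print(s["t"],s["tool_pos"],s["force"])
print(rel(s,(.489,-.049,.168),72.1))
c=robot.read_camera("side");cv2.imwrite("pics/s1.png",cv2.resize(c["color"][120:320,170:400,::-1],None,fx=2.5,fy=2.5))
E
```

```text
2.6 [ 0.48856733 -0.04819336  0.33554166] [-0.05183463  0.31347972  0.2447551 ]
(array([-0.7, -0.6,  0.5]), array([-0.01, -0.18,  0.21]))
```

View pics/s1.png

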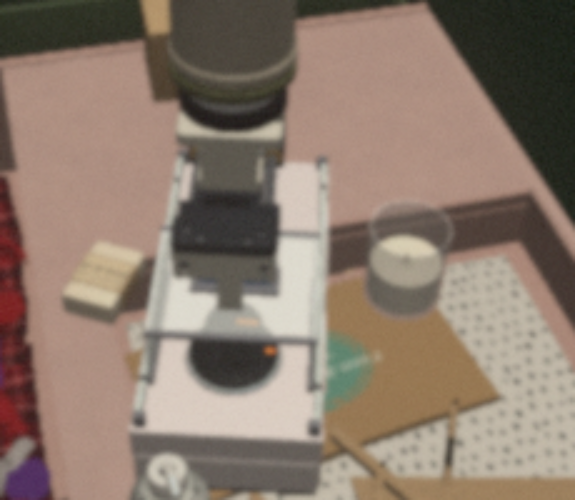

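The gripper straddles the bar at crop (235,270), and the cap with its orange mark is at (235,355). Closing on the bar now.

drive_tool(moves=[0,0,0,0,0,0,0,0,0,0,0,0,0,0,0,0,0,0,0,0,0,0,0,0,0,0,0,0,0,0,0,0,0,0,0], grip_force=25)

```text
t: 3.15
tool_pos: [0.4894, -0.0497, 0.3371]
orientation: [0.486, 3.103, 0.0]
force: [0.7, 0.3, 1.0]
opening: 0.0247
gripper_force: 0.0
```

drive_tool(moves=[0,0,10,0,0,0,0,0,0,20,0,0,0,0,0,0,20,0,0,0,0,0,0,20,0,0,0,0,0,0,20,0,0,0,0,0,0,20,0,0,0,0,0,0,15,0,0,0,0,0,0,0,0,0,0,0])

```text
t: 3.95
tool_pos: [0.5283, 0.0713, 0.3368]
orientation: [0.483, 3.103, 0.001]
force: [5.0, -0.5, -0.6]
opening: 0.0139
gripper_force: 25.0
```

drive_tool(moves=[0,0,8,0,0,0,0,0,0,4,0,0,0,0,0,0,3,0,0,0,0,0,0,0,0,0,0,0,0,0,0,0,0,0,0])

```text
t: 4.45
tool_pos: [0.5324, 0.0838, 0.3368]
orientation: [0.486, 3.103, 0.001]
force: [5.5, -0.2, -2.0]
opening: 0.0139
gripper_force: 25.0
```

```bash
python3 - <<'E'
from h import *
from plant import robot
s=robot.read_state();print(s["t"],s["tool_pos"],s["force"],s["opening"])
y=np.array([.307,.952]);d=s["tool_pos"][:2]-[.508,.0095];print("along",d@y,"lat",d@[.952,-.307])
E
```

```text
4.45 [0.53238933 0.08379043 0.33683323] [ 5.45532698 -0.15463436 -2.01831137] 0.013894593771039236
along 0.07821201059975147 lat 0.00041148498986315975
```

drive_tool(moves=[0,0,4,0,0,0,0,0,0,0,0,0,0,0,0,0,0,0,0,0,0,0,0,0,0,0,0,0])

```text
t: 4.85
tool_pos: [0.5333, 0.0864, 0.3368]
orientation: [-0.488, -3.103, 0.003]
force: [1.2, -8.8, 0.7]
opening: 0.0138
gripper_force: 25.0
```

drive_tool(moves=[60,0,-2,0,0,0,0,60,0,0,0,0,0,0,60,0,0,0,0,0,0,60,0,0,0,0,0,0,60,0,0,-20,0,0,0,60,0,0,-40,0,0,0,60,0,0,-20,0,0,0,93,0,0,0,0,0,0])

```text
t: 5.65
tool_pos: [0.5336, 0.0858, 0.4209]
orientation: [0.485, 3.098, 0.003]
force: [1.0, -0.2, -0.1]
opening: 0.0644
gripper_force: 0.0
```

```bash
python3 - <<'E'
from h import *
from plant import robot
s=robot.read_state();print(s["t"],s["q"].round(3))
for n in("top","side","wrist"):
    c=robot.read_camera(n);np.savez(n+"2.npz",**c)
    u,v,p=cloud(c)
    for nm,lo,hi in(("knob",.118,.13),("flange",.086,.1)):
        sel=(abs(p[:,2]-(lo+hi)/2)<(hi-lo)/2)&(np.hypot(p[:,0]-.482,p[:,1]+.0714)<.05)
        q=p[sel]
        if len(q)>10: print(n,nm,len(q),cv2.minEnclosingCircle((q[:,:2]*1000).astype(np.float32)),np.median(q[:,2]))
im=np.hstack([np.load(n+"2.npz")["color"][100:320,x:x+280] for n,x in(("top",180),("side",140))])
cv2.imwrite("pics/p2.png",cv2.resize(im,None,fx=1.4,fy=1.4)[:,:,::-1])
E
```

```text
5.65 [ 0.065 -0.041  1.635  0.     1.541 -1.196]
top knob 319 ((482.5233459472656, -70.44401550292969), 23.168701171875) 0.12361164472830083
top flange 412 ((482.4361572265625, -68.95604705810547), 37.846988677978516) 0.08988016708788142
side knob 343 ((480.5908508300781, -72.5098876953125), 24.229137420654297) 0.12324439394545297
side flange 434 ((481.21612548828125, -72.9151611328125), 36.807281494140625) 0.08990288200923674
wrist knob 2336 ((483.32373046875, -71.02902221679688), 23.354278564453125) 0.1228974780250679
wrist flange 2224 ((483.4560546875, -71.36846923828125), 36.90009307861328) 0.08921763416172074
```

View pics/p2.png

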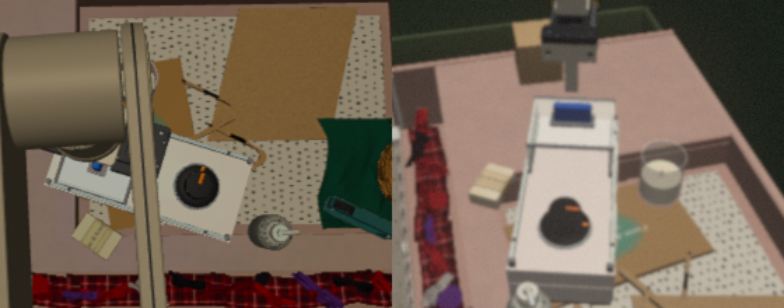

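The guard is fully open, with the bar at the far left. The cap is at crop (197,185) in the top view. All three views put it at (0.482,-0.071), with the knob top at 0.123 as expected.

drive_tool(moves=[93,0,-30,0,0,0,0,93,0,-40,0,0,0,0,93,0,-40,0,0,0,0,93,0,-35,0,0,0,0,93,1,-20,0,0,0,0,93,0,0,0,0,0,8.5,93,0,0,0,0,0,8.5,93,0,0,0,0,0,8.5])

```text
t: 6.6
tool_pos: [0.4808, -0.0714, 0.4146]
orientation: [-1.168, -2.913, 0.0]
force: [0.2, -0.2, 0.0]
opening: 0.0929
gripper_force: 0.0
```

drive_tool(moves=[93,0,0,0,0,0,8.5,93,0,0,0,0,0,8.5,93,0,0,0,0,0,8.5,93,0,0,0,0,0,8.5,93,0,0,0,0,0,8.5,93,0,0,0,0,0,0,93,0,0,0,0,0,0])

```text
t: 7.3
tool_pos: [0.4811, -0.0711, 0.4154]
orientation: [-2.132, -2.305, 0.002]
force: [-0.5, -0.4, -0.1]
opening: 0.0929
gripper_force: 0.0
```

```bash
python3 - <<'E'
from h import *
from plant import robot
s=robot.read_state();print(s["t"],s["tool_pos"],s["q"].round(3))
print(rel(s,(.482,-.071,.113),4))
E
```

```text
7.3 [ 0.48109471 -0.07113603  0.41537628] [-0.252 -0.185  1.778  0.     1.55  -0.33 ]
(array([ -0. ,   1.2, 135.4]), array([-0.12, -0.04,  0.46]))
```

drive_tool(moves=[93,0,1,30,0,0,0,93,0,0,40,0,0,0,93,0,0,35,0,0,0,93,0,0,20,0,0,0,93,0,0,10,0,0,0,30,0,0,0,0,0,0,30,0,0,0,0,0,0,30,0,0,0,0,0,0], grip_force=15)

```text
t: 8.1
tool_pos: [0.4831, -0.0713, 0.2835]
orientation: [2.136, 2.3, 0.002]
force: [-0.1, 0.8, -0.1]
opening: 0.0734
gripper_force: 0.0
```

drive_tool(moves=[30,0,0,0,0,0,0,30,0,0,0,0,0,0,30,0,0,0,0,0,0,30,0,0,0,0,0,0])

```text
t: 8.5
tool_pos: [0.4825, -0.0712, 0.2821]
orientation: [2.138, 2.301, 0.0]
force: [0.1, 1.3, 1.9]
opening: 0.0453
gripper_force: 15.0
```

```bash
python3 - <<'E'
from h import *
from plant import robot
s=robot.read_state();print(s["t"],s["tool_pos"],s["force"],s["wrist_torque"],s["opening"],s["gripper_force"])
E
```

```text
8.5 [ 0.4824779  -0.07119323  0.28209886] [0.10125663 1.26290682 1.93030432] [-0.0554469   0.12221569 -0.00057756] 0.04532773958148867 15.000259280204773
```

Gripped at 45 mm. Next, a trial turn about tool +z (clockwise seen from above).

drive_tool(moves=[30,0,0,0,0,0,4,30,0,0,0,0,0,4,30,0,0,0,0,0,4,30,0,0,0,0,0,3,30,0,0,0,0,0,0,30,0,0,0,0,0,0])

```text
t: 9.1
tool_pos: [0.4824, -0.0712, 0.2821]
orientation: [2.419, 2.004, -0.0]
force: [-2.9, -0.7, 4.6]
opening: 0.0456
gripper_force: 15.0
```

```bash
cat > chk.py <<'E'
from h import *
from plant import robot
s=robot.read_state();print(s["t"],s["tool_pos"],s["force"],"Mz",s["wrist_torque"],s["opening"],s["gripper_force"],s["q"][5],rel(s,(.482,-.071,.113),4))
c=robot.read_camera("side");hsv=cv2.cvtColor(c["color"],cv2.COLOR_RGB2HSV)
o=(hsv[...,0]>2)&(hsv[...,0]<16)&(hsv[...,1]>160)&(hsv[...,2]>100)
for z in(.09,.123):
    v,u=np.nonzero(o);p=ray(c,np.c_[u,v],z);k=np.hypot(p[:,0]-.482,p[:,1]+.071)<.045
    d=p[k][:,:2]-[.482,-.071];print(z,k.sum(),[(a.round(3).tolist(),int(i),int(j)) for a,i,j in zip(d,u[k],v[k])][:12])
E
python3 chk.py
```

```text
9.1 [ 0.48243838 -0.07124861  0.2821178 ] [-2.9201652  -0.73464813  4.56946335] Mz [-0.20779841  0.50056764  0.07210216] 0.04561784184656298 15.000507831573486 -0.0647082990695363 (array([ 0.2, -0.5,  2.1]), array([ 1.000e-02,  2.000e-02, -1.471e+01]))
0.09 25 [([0.011, 0.028], 265, 248), ([0.013, 0.027], 266, 248), ([0.015, 0.027], 267, 248), ([0.017, 0.026], 268, 248), ([0.019, 0.026], 269, 248), ([0.021, 0.025], 270, 248), ([0.011, 0.025], 265, 249), ([0.013, 0.024], 266, 249), ([0.015, 0.024], 267, 249), ([0.017, 0.023], 268, 249), ([0.019, 0.023], 269, 249), ([0.021, 0.022], 270, 249)]
0.123 20 [([0.004, -0.001], 265, 248), ([0.006, -0.002], 266, 248), ([0.008, -0.002], 267, 248), ([0.01, -0.003], 268, 248), ([0.012, -0.003], 269, 248), ([0.014, -0.004], 270, 248), ([0.004, -0.004], 265, 249), ([0.006, -0.004], 266, 249), ([0.008, -0.005], 267, 249), ([0.009, -0.005], 268, 249), ([0.011, -0.006], 269, 249), ([0.013, -0.006], 270, 249)]
```

drive_tool(moves=[30,0,0,0,0,0,5,30,0,0,0,0,0,5,30,0,0,0,0,0,5])

```text
t: 9.45
tool_pos: [0.4824, -0.0712, 0.282]
orientation: [2.663, 1.667, 0.0]
force: [-2.2, -0.0, 4.5]
opening: 0.0459
gripper_force: 15.0
```

```bash
python3 chk.py; python3 - <<'E'
from plant import robot
import cv2
c=robot.read_camera("side");cv2.imwrite("pics/s3.png",cv2.resize(c["color"][190:310,200:340,::-1],None,fx=4,fy=4))
E
```

```text
9.45 [ 0.4824212  -0.07116376  0.28199152] [-2.17690958 -0.02709548  4.50787574] Mz [-0.08469534  0.40523092  0.59217717] 0.04592149181421559 14.997356683015823 0.2004764896793825 (array([-0. , -0.5,  2. ]), array([ 1.00e-02,  1.00e-02, -2.99e+01]))
0.09 21 [([0.011, 0.028], 265, 248), ([0.013, 0.027], 266, 248), ([0.015, 0.027], 267, 248), ([0.017, 0.026], 268, 248), ([0.019, 0.026], 269, 248), ([0.021, 0.025], 270, 248), ([0.023, 0.025], 271, 248), ([0.011, 0.025], 265, 249), ([0.013, 0.024], 266, 249), ([0.015, 0.024], 267, 249), ([0.017, 0.023], 268, 249), ([0.019, 0.023], 269, 249)]
0.123 21 [([0.004, -0.001], 265, 248), ([0.006, -0.002], 266, 248), ([0.008, -0.002], 267, 248), ([0.01, -0.003], 268, 248), ([0.012, -0.003], 269, 248), ([0.014, -0.004], 270, 248), ([0.016, -0.004], 271, 248), ([0.004, -0.004], 265, 249), ([0.006, -0.004], 266, 249), ([0.008, -0.005], 267, 249), ([0.009, -0.005], 268, 249), ([0.011, -0.006], 269, 249)]
```

View pics/s3.png

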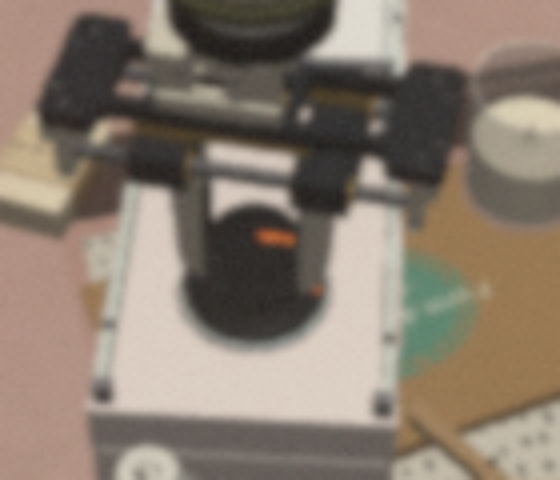

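The orange mark at (275,238) has stayed along the tank's x while the wrist torque rose to 0.59 N m, so this way stops dead. Reversing.

drive_tool(moves=[30,0,0,0,0,0,-4,30,0,0,0,0,0,-7,30,0,0,0,0,0,-8,30,0,0,0,0,0,-8,30,0,0,0,0,0,-8,30,0,0,0,0,0,-5,30,0,0,0,0,0,0], grip_force=25)

```text
t: 10.25
tool_pos: [0.4826, -0.0711, 0.282]
orientation: [1.924, 2.483, 0.001]
force: [0.1, -0.3, 4.0]
opening: 0.0458
gripper_force: 25.0
```

```bash
python3 chk.py
```

```text
10.25 [ 0.4825897  -0.07114258  0.28198773] [ 0.12887864 -0.27039433  3.98560844] Mz [-0.06009197  0.128273    0.05111225] 0.04576325467371168 24.99994397163391 -0.5037308016651951 (array([ 0.3, -0.5,  2. ]), array([ 0.05,  0.  , 10.44]))
0.09 23 [([0.024, 0.036], 270, 244), ([0.026, 0.035], 271, 244), ([0.017, 0.035], 267, 245), ([0.019, 0.034], 268, 245), ([0.021, 0.034], 269, 245), ([0.023, 0.033], 270, 245), ([0.025, 0.033], 271, 245), ([0.027, 0.032], 272, 245), ([0.013, 0.033], 265, 246), ([0.015, 0.032], 266, 246), ([0.017, 0.032], 267, 246), ([0.019, 0.031], 268, 246)]
0.123 23 [([0.017, 0.007], 270, 244), ([0.018, 0.006], 271, 244), ([0.01, 0.006], 267, 245), ([0.012, 0.005], 268, 245), ([0.014, 0.005], 269, 245), ([0.016, 0.004], 270, 245), ([0.018, 0.004], 271, 245), ([0.02, 0.003], 272, 245), ([0.006, 0.004], 265, 246), ([0.008, 0.003], 266, 246), ([0.009, 0.003], 267, 246), ([0.011, 0.003], 268, 246)]
```

It turns freely this way: the cap followed by about 40°, with almost no torque. Continuing by 52°.

drive_tool(moves=[30,0,0,0,0,0,-6,30,0,0,0,0,0,-8,30,0,0,0,0,0,-8,30,0,0,0,0,0,-8,30,0,0,0,0,0,-8,30,0,0,0,0,0,-8,30,0,0,0,0,0,-6,30,0,0,0,0,0,0])

```text
t: 11.1
tool_pos: [0.4826, -0.0712, 0.282]
orientation: [0.647, 3.074, 0.0]
force: [0.4, 0.2, 4.5]
opening: 0.0455
gripper_force: 25.0
```

drive_tool(moves=[30,0,0,0,0,0,0,30,0,0,0,0,0,0])

```text
t: 11.3
tool_pos: [0.4826, -0.0712, 0.282]
orientation: [0.652, 3.072, 0.0]
force: [0.5, -0.7, 4.2]
opening: 0.0455
gripper_force: 25.0
```

```bash
python3 chk.py
```

```text
11.3 [ 0.48257225 -0.07119512  0.28199191] [ 0.52759016 -0.70133391  4.17788781] Mz [-0.05698125 -0.06165116 -0.01522105] 0.04551373287564221 25.000784397125244 -1.4041631784756052 (array([ 0.6, -0.1,  2. ]), array([3.000e-02, 3.000e-02, 6.203e+01]))
0.09 0 []
0.123 0 []
```

drive_tool(moves=[30,0,0,-3,0,0,0,30,0,0,-5,0,0,0,30,0,0,-5,0,0,0,30,0,0,0,0,0,0])

```text
t: 11.75
tool_pos: [0.4826, -0.0712, 0.2955]
orientation: [0.648, 3.073, -0.0]
force: [0.6, -0.5, -0.2]
opening: 0.0456
gripper_force: 25.0
```

Lifting free. Now 85 mm more.

drive_tool(moves=[30,0,0,-10,0,0,0,30,0,0,-20,0,0,0,30,0,0,-25,0,0,0,30,0,0,-20,0,0,0,30,0,0,-10,0,0,0,30,0,0,0,0,0,0,30,0,0,0,0,0,0,30,0,0,0,0,0,0])

```text
t: 12.55
tool_pos: [0.482, -0.0711, 0.3783]
orientation: [-0.647, -3.072, -0.0]
force: [0.6, 0.2, -1.1]
opening: 0.0454
gripper_force: 25.0
```

```bash
python3 - <<'E'
from plant import robot
import cv2
s=robot.read_state();print(s["tool_pos"],s["force"],s["opening"],s["gripper_force"])
c=robot.read_camera("side");cv2.imwrite("pics/s4.png",cv2.resize(c["color"][130:330,180:380,::-1],None,fx=3,fy=3)[:600])
E
```

```text
[ 0.48197764 -0.07105616  0.37828174] [ 0.64144689  0.23056548 -1.05533154] 0.04544427271962331 24.999858140945435
```

View pics/s4.png

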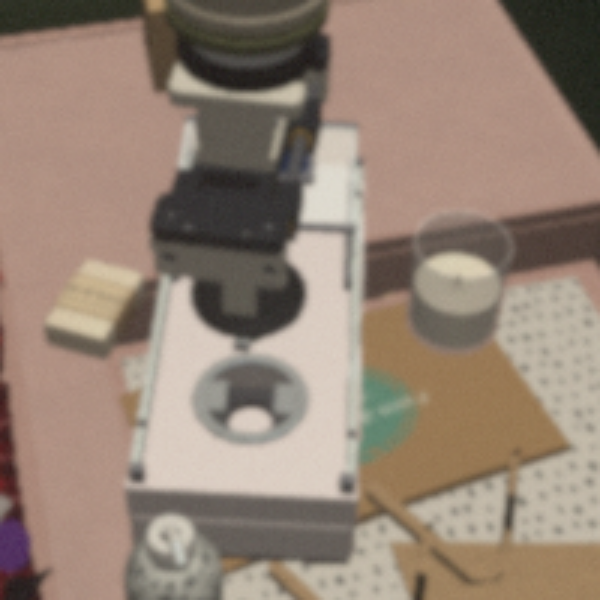

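The cap hangs level in the fingers at (248,300), about 96 mm above the empty filler at (250,398). The guard is open and the goods are where they were.

```bash
python3 -c "
from plant import robot
print(robot.close_job())"
```

```text
the job is handed in; nothing more can be done
None
```

I handed the job in at about 12.6 s: the guard is open at its stop, and the cap was unscrewed anticlockwise (clockwise stopped dead) and is held upright about 96 mm above the filler. The bottle, jar and soap look undisturbed in the last picture. `close_job` returned no verdict.

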